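Make up a titration kit and a sampling kit from the bench stock

ROBOT

A 7-joint arm with a two-finger parallel gripper is mounted at the origin on a cart in front of the work surface, level with it; the furniture and walls round the work are solid. World frame = base frame: x ahead of the robot, y to its left, z up, the work surface at z = 0. Lengths are in m, angles in rad, forces in N, time in s.
With the tool pointing down it reaches from about 0.4 to 0.9 m from the base axis. Payload 5.5 kg.
Tool frame: the origin (TCP) lies at the very end of the fingers, on their centre line; the grasp point (between the pads) lies 19 mm behind it; z points along the fingers, y is the line along which they close (so a half turn about z gives the same grasp; the last joint's range is limited). The gripper opens to 85 mm and grips with 20 to 120 N. Pads are 22 mm wide; open, the fingers measure 114 mm over their backs; the gripper's body (76 mm by 85 mm) begins 54 mm behind the grasp point. The pads swing forward as they close: fully open they stand 13 mm farther back than shut.
Start: joints at [-1.053, 0.501, -0.427, 1.55, 0.221, 1.138, -0.21], TCP at [0.164, 0.629, 0.231] pointing down, gripper open.
Joint ranges: [-2.88, 2.88], [-0.31, 2.03], [-1.54, 1.56], [0.2, 2.42], [-1.41, 4.55], [0.19, 2.02], [-2.57, 2.57]. Speed limits (rad/s): [2.57, 2.57, 3.14, 3.14, 3.14, 3.14, 3.14].

INTERFACE

Orientations are given as a unit quaternion [w, x, y, z].
In Python, from cell import * gives the robot as it stands. The module is installed in compiled form; this text tells all that it offers.
- The arm moves only by the tool move_arm, never from a script. Its argument "rows" is a list of rows, each an object of numbers: "wx", "wy", "wz": the turn, a rotation vector about the world's x, y, z in rad; "dx", "dy", "dz": the shift along the world's x, y, z in mm; "gripper": the finger opening in mm, from 0 to 85.4. In form: [{"wx": .., "wy": .., "wz": .., "dx": .., "dy": .., "dz": .., "gripper": ..}, ...]. A call has 1 to 20 rows; each row shifts and turns the commanded pose from where the row before left it; what a row does not reach is not made up. A row lasts 1/8 s, in which the tool goes at most 62.5 mm and 10.7 degrees, less where a joint would pass 70% of its speed; a pose out of reach is approached as far as the arm can. A call is refused whole if a number of a shift passes 62.5 or a number of a turn 0.188, either way. A call with a gripper value outside its range is refused whole. The fingers move at their own pace and stop on an object; "force" is the grip in N (left out, the last holds). Time passes only in rows, so rows that do not move let the fingers close. It gives the time, the measured TCP pose, the force, the opening and the grip force at its end, in the units of the state.
- get_state(): the state, without advancing time (a new reading comes with each control period).
- snapshot(name): name is "scene" or "top" or "wrist"; returns the picture (400x640x3 uint8, red, green, blue); there is no depth.
- camera_info(name): a dict with "fx", "fy", "cx", "cy" (pixels), "dist" ([k1, k2, p1, p2, k3] as OpenCV has them; the pictures are not rectified), "xyz" and "orientation" of the camera in the world. Camera axes: x right, y down, z forward; pixel columns grow to the right and rows downward; lengths in m; the calibration is good to about 2 mm. A picture is of the moment at which its call begins: read the wrist's pose just before it. camera_info takes no time and is no camera call; for the wrist camera it gives the pose at the moment of the call.
- sign_off(): hands the job in; it is judged then, once.
The state is a dict: "time": time; "joint_positions": joint angles; "joint_velocities": joint speeds; "tau": joint torques, N m; "position": TCP position; "ee_rot": TCP orientation; "wrist_force": force on the tool from outside, world axes, zero at the start; "moment": the same for the moment, N m; "grip_width": finger opening in m; "gripper_force": force on a finger pad.
Only numpy, scipy, OpenCV 4.12 (cv2) and the standard library are available. Lean on these libraries where they do the work, as an engineer would, in place of code of your own. Each camera call takes 0.05 s, during which the arm holds its last target. There are 200 camera calls.

TASK

Make up the two kits in the three-bay carriers. White carrier, the titration kit: the amber bottle in the large middle bay, and the orange-capped and the dark-blue-capped vial in the two small end bays, either way round. Blue carrier, the sampling kit: the clear white-capped bottle with the purple band in the large middle bay and the white-capped vial in either small bay (the other stays free for the sample to come). Stand each one upright on the floor of its bay without dropping it, tip nothing over, and leave the red-capped bottle, the timer and the tape roll where they are.

Things in the scene. Friction and masses are not known exactly. Their poses are not given: they have to be found in the camera images.
- white_carrier: white open plastic carrier, 186 mm long (228 over end loops), 86 wide, 26 high; fixed. Origin: centre of underside, on the bench; y along its length, x across, z up. Bays in its frame: middle bay at x=0, y=0, 78 mm square inside; two small end bays at x=0, y=+66 and y=-66 mm, 46 mm square inside. Bay floors (grey) 4 mm above the bench, walls 26 mm. For the titration kit
- blue_carrier: blue open plastic carrier, 186 mm long (228 over end loops), 86 wide, 26 high; fixed. Origin: centre of underside, on the bench; y along its length, x across, z up. Bays in its frame: middle bay at x=0, y=0, 78 mm square inside; two small end bays at x=0, y=+66 and y=-66 mm, 46 mm square inside. Bay floors (grey) 4 mm above the bench, walls 26 mm. For the sampling kit
- amber_mid (a point): amber glass bottle with light blue screw cap, 60 mm diameter, 121 mm tall, about 0.24 kg; stands upright at the front of the bench; the point is on its axis, half-way up, z up (60 mm above its underside)
- purple_bottle_mid (a point): clear bottle with white cap and a white label with a purple band, 52 mm diameter, 118 mm tall, about 0.28 kg; stands upright at the front of the bench; the point is on its axis, half-way up, z up (59 mm above its underside)
- dropper_mid (a point): small clear vial with orange cap, 25 mm diameter, 63 mm tall, about 0.03 kg; stands upright at the front of the bench; the point is on its axis, half-way up, z up (31 mm above its underside)
- blue_vial_mid (a point): small clear vial with dark blue cap, 27 mm diameter, 61 mm tall, about 0.035 kg; stands upright at the front of the bench; the point is on its axis, half-way up, z up (30 mm above its underside)
- white_vial_mid (a point): small clear vial with white cap, 25 mm diameter, 61 mm tall, about 0.035 kg; stands upright at the front of the bench; the point is on its axis, half-way up, z up (30 mm above its underside)
- red_bottle_mid (a point): large white bottle with red cap, 74 mm diameter, 161 mm tall, loose; not part of any kit, stays where it is; the point is on its axis, 80 mm up. Behind it a shelf overhangs the bench: keep the wrist clear of its front edge (x = 0.61 m, from 0.54 m up)
- timer_mid (a point): white bench timer lying flat, 64 x 72 x 20 mm, loose; stays where it is; the point is at its centre, 10 mm up
- tape_roll_mid (a point): roll of yellow label tape lying flat, 76 mm diameter, 19 mm high, loose; stays where it is; the point is at its centre, 9.5 mm up
There are look-alikes about, which are no part of the job. What is shaped like the part that bears blue_vial_mid but yellow is not meant.

How it is judged:
By the outcome, as a careful person would: the job done as asked, in the order asked, and still so for the second after the job is handed in, with the robot touching nothing.
It also fails if it takes over 120 s, if anything falls off the work surface, if the arm or the gripper's body presses on something with over 40 N, if the wrist force passes 120 N, or if a joint passes its speed limit or range.

## Working session

There is one attempt and no reset: what is moved stays moved. The work goes in short steps, Python scripts to look and compute and a tool call to move; the robot and the scene stay as the last step left them, time stands still between calls to the robot, and variables do not carry over. Pictures are saved under pics/ and viewed, at most 14 in all, crops included, and the job is handed in when it is done.

Besides the shell and the picture viewer there is one more tool, called after "Call:" as name(argument=value, ...), one argument or row to a line, values as JSON. move_arm: Moves the arm, as the interface text tells. Its arguments: {"type":"object","properties":{"rows":{"type":"array","items":{"type":"object","properties":{"wx":{"type":"number"},"wy":{"type":"number"},"wz":{"type":"number"},"dx":{"type":"number"},"dy":{"type":"number"},"dz":{"type":"number"},"gripper":{"type":"number"}}}},"force":{"type":"number"}},"required":["rows"]}

```bash
mkdir -p pics; cat > h.py <<'E'
from cell import *
import numpy as np, cv2
from scipy.spatial.transform import Rotation as R
def snap(n,f,crop=None,s=1):
    im=snapshot(n)
    cv2.imwrite(f'pics/raw_{f}.png',im[:,:,::-1])
    if crop: im=im[crop[1]:crop[3],crop[0]:crop[2]]
    if s!=1: im=cv2.resize(im,None,fx=s,fy=s,interpolation=cv2.INTER_CUBIC)
    cv2.imwrite(f'pics/{f}.png',im[:,:,::-1])
def px2w(n,u,v,z,c=None):
    c=c or camera_info(n)
    K=np.array([[c['fx'],0,c['cx']],[0,c['fy'],c['cy']],[0,0,1]])
    p=cv2.undistortPoints(np.array([[[u,v]]],float),K,np.array(c['dist'],float))[0,0]
    q=c['orientation'];r=R.from_quat([q[1],q[2],q[3],q[0]]).as_matrix()@[p[0],p[1],1]
    o=np.array(c['xyz']);return o+r*(z-o[2])/r[2]
def w2px(n,P,c=None):
    c=c or camera_info(n)
    K=np.array([[c['fx'],0,c['cx']],[0,c['fy'],c['cy']],[0,0,1]])
    q=c['orientation'];M=R.from_quat([q[1],q[2],q[3],q[0]]).as_matrix().T
    return cv2.projectPoints(np.array(P,float).reshape(-1,1,3),cv2.Rodrigues(M)[0],-M@np.array(c['xyz']),K,np.array(c['dist'],float))[0][:,0]
E
python3 - <<'E'
from h import *
snap('scene','scene');snap('top','top')
for n in('scene','top','wrist'):print(n,camera_info(n))
print(get_state())
E
```

```text
scene {'fx': 373.93781147169335, 'fy': 373.93781147169335, 'cx': 318.60185687574204, 'cy': 193.38714820793962, 'dist': array([0.02505021, 0.        , 0.        , 0.        , 0.        ]), 'xyz': array([-0.05859124, -0.60536602,  0.59450656]), 'orientation': array([-0.4421813 ,  0.82880582, -0.29836323,  0.16892598])}
top {'fx': 481.8214738705855, 'fy': 481.8214738705855, 'cx': 328.0720753833327, 'cy': 184.4602885898018, 'dist': array([-0.10888586,  0.        ,  0.        ,  0.        ,  0.        ]), 'xyz': array([3.94865044e-01, 7.47668629e-04, 1.44073871e+00]), 'orientation': array([-0.02337926,  0.7138663 , -0.69937605,  0.02685978])}
wrist {'fx': 359.18550997609213, 'fy': 359.18550997609213, 'cx': 313.93128157522096, 'cy': 195.13264469232757, 'dist': array([-0.01224529,  0.        ,  0.        ,  0.        ,  0.        ]), 'xyz': array([0.08295639, 0.64941857, 0.37174763]), 'orientation': array([0.12816807, 0.78053958, 0.60389005, 0.0982228 ])}
{'time': 0.1, 'joint_positions': array([-1.0528102 ,  0.50178847, -0.42682611,  1.55130245,  0.2207711 ,
        1.13831404, -0.21028997]), 'joint_velocities': array([ 0.00014895, -0.00292575, -0.00165398, -0.00352754, -0.00207215,
        0.00031424, -0.0014606 ]), 'tau': array([-9.78202326e-03, -5.70813024e+01, -5.83832815e+00, -2.81748784e+01,
        1.04084666e-02,  5.55632912e-03, -6.49719809e-06]), 'position': array([0.16368922, 0.62841955, 0.23036105]), 'ee_rot': array([-1.64592014e-04,  1.27021933e-01,  9.91899516e-01, -8.66632658e-04]), 'wrist_force': array([-0.55837508,  0.08633368, -0.51746154]), 'moment': array([0.00492081, 0.00027559, 0.00730306]), 'gripper_force': 0.0, 'grip_width': 0.08543719755868188}
```

View pics/scene.png

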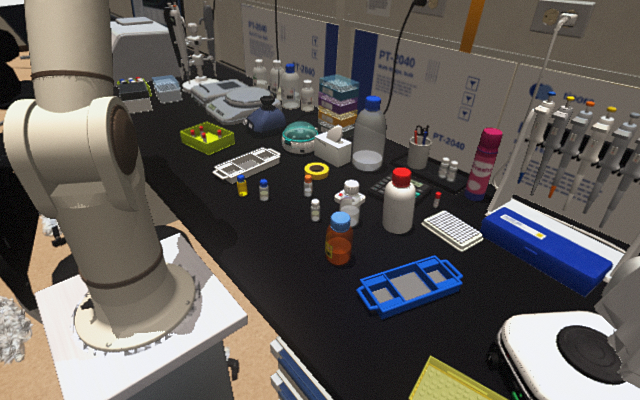

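View pics/top.png

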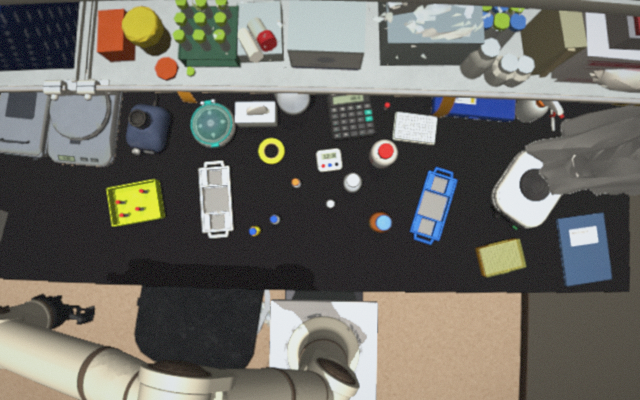

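The arm camera-free scene shows: white carrier top(216,199), blue carrier top(433,206), amber top(380,222), white-capped bottle top(352,183), orange vial top(296,183), dark-blue vial top(275,219), yellow-capped look-alike top(254,231), white vial top(330,204), red bottle top(384,153), timer(329,160), tape(271,151). Checking close up.

```bash
python3 - <<'E'
import cv2,numpy as np
a=cv2.imread('pics/raw_scene.png')[145:275,205:405]; cv2.imwrite('pics/c1.png',cv2.resize(a,None,fx=4,fy=4,interpolation=2))
a=cv2.imread('pics/raw_top.png')[135:255,190:465]; cv2.imwrite('pics/c2.png',cv2.resize(a,(798,348),interpolation=2))
E
```

```text
(no output)
```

View pics/c1.png

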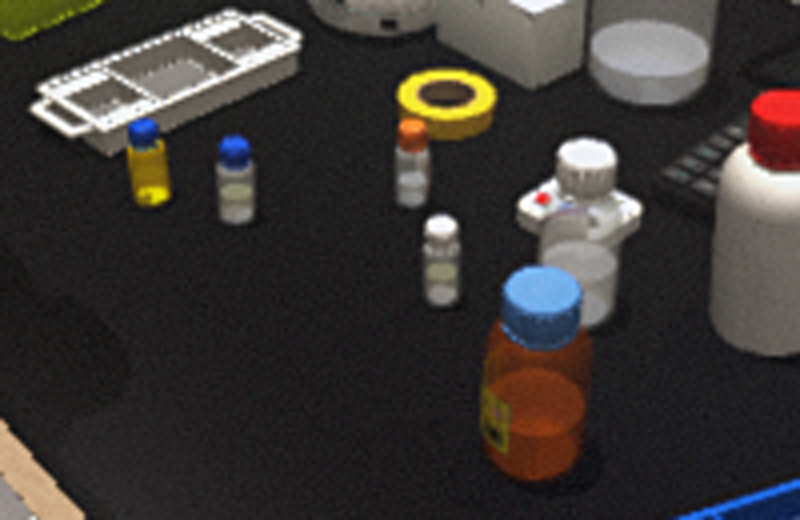

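View pics/c2.png

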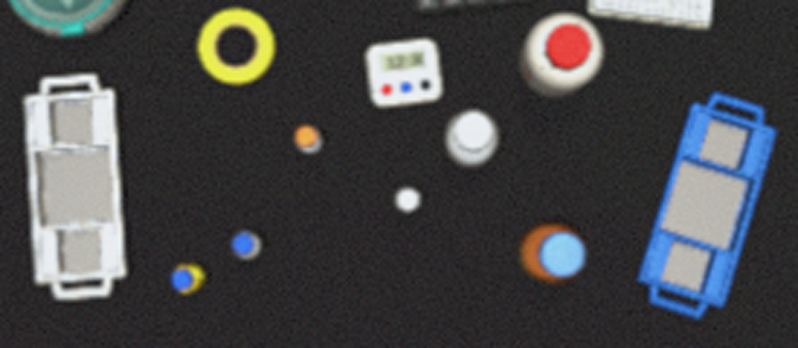

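The top crop shows cap centres: orange (306,136), blue/clear (245,244), yellow look-alike (184,279), white vial (407,199), purple bottle (474,131), amber (563,256), red (570,46). In the scene crop the yellow vial has yellow liquid under a blue cap; the clear one next to it, at scene (264,190), is mine.

```bash
cat > m.py <<'E'
from h import *
t=lambda u,v:((u+.5)/2.902+190-.5,(v+.5)/2.9+135-.5)
P={'orange':(306,136,.063),'blue':(245,244,.061),'yellow':(184,279,.061),'white':(407,199,.061),'purple':(474,131,.118),'amber':(563,256,.121),'red':(570,46,.161)}
c=camera_info('top')
for k,(u,v,z) in P.items(): print(k,px2w('top',*t(u,v),z,c)[:2].round(4))
for k,q in {'whiteC':[(24,95),(114,89),(126,275),(36,283)],'blueC':[(692,103),(776,128),(723,306),(640,278)]}.items():
    w=np.array([px2w('top',*t(*a),.026,c)[:2] for a in q]); d=w[0]+w[1]-w[2]-w[3]
    print(k,w.mean(0).round(4),'long axis deg',np.degrees(np.arctan2(d[1],d[0])).round(1),'len',np.linalg.norm(d)/2,np.linalg.norm(w[0]-w[1]),w.round(3).tolist())
for n,z,u,v in [('tape',.019,237,46),('timer',.02,404,72)]: print(n,px2w('top',*t(u,v),z,c)[:2])
# scene-camera check
s=lambda u,v:((u+.5)/4+205-.5,(v+.5)/4+145-.5)
for k,u,v,z in [('orange',412,128,.059),('blue',235,146,.057),('white',441,224,.058),('amber',542,280,.121),('purple',587,152,.118)]: print('S',k,px2w('scene',*s(u,v),z)[:2].round(4))
E
python3 m.py
```

```text
orange [0.4994 0.0896]
blue [0.3915 0.1473]
yellow [0.3557 0.2066]
white [ 0.4392 -0.0114]
purple [ 0.5033 -0.0733]
amber [ 0.3864 -0.1592]
red [ 0.5805 -0.1584]
whiteC [0.4472 0.3264] long axis deg 5.7 len 0.19115747872261132 0.0931438921120733 [[0.538, 0.382], [0.546, 0.29], [0.357, 0.271], [0.347, 0.363]]
blueC [ 0.4419 -0.3184] long axis deg -16.3 len 0.18850330669492804 0.09043961924091097 [[0.544, -0.301], [0.52, -0.388], [0.338, -0.335], [0.365, -0.249]]
tape [0.59388169 0.16570565]
timer [ 0.5703701  -0.00613074]
S orange [0.4997 0.0917]
S blue [0.3926 0.1508]
S white [ 0.4415 -0.0103]
S amber [ 0.3912 -0.1538]
S purple [ 0.5033 -0.073 ]
```

Call:
move_arm(
  rows=[
    {"dx":21,"dy":-43.5,"wz":0.032,"gripper":55},
    {"dx":21,"dy":-43.5,"wz":0.032},
    {"dx":21,"dy":-43.5,"wz":0.032},
    {"dx":21,"dy":-43.5,"wz":0.032},
    {"dx":21,"dy":-43.5,"wz":0.032},
    {"dx":21,"dy":-43.5,"wz":0.032},
    {"dx":21,"dy":-43.5,"wz":0.032},
    {"dx":21,"dy":-43.5,"wz":0.032},
    {"dx":21,"dy":-43.5,"wz":0.032},
    {"dx":20,"dy":-43.5,"wz":0.032},
    {"dx":20,"dy":-43.5,"wz":0.032},
    {},
    {},
  ],
  force=25,
)

```text
invalid input
```

```bash
python3 - <<'E'
from h import *
s=get_state();print(s['position'],s['ee_rot'],s['joint_positions'].round(2),s['wrist_force'],s['grip_width'])
snap('wrist','w1')
print(w2px('wrist',[[.392,.149,.061],[.447,.326,.026],[.513,.333,.004],[.381,.320,.004],[.4995,.0905,.063],[.356,.207,.061]]).round())
E
```

```text
[0.16368922 0.62841955 0.23036105] [-1.64592014e-04  1.27021933e-01  9.91899516e-01 -8.66632658e-04] [-1.05  0.5  -0.43  1.55  0.22  1.14 -0.21] [-0.55837508  0.08633368 -0.51746154] 0.08543719755868188
[[-19. 444.]
 [145. 425.]
 [175. 443.]
 [128. 374.]
 [-15. 509.]
 [  7. 414.]]
```

View pics/w1.png

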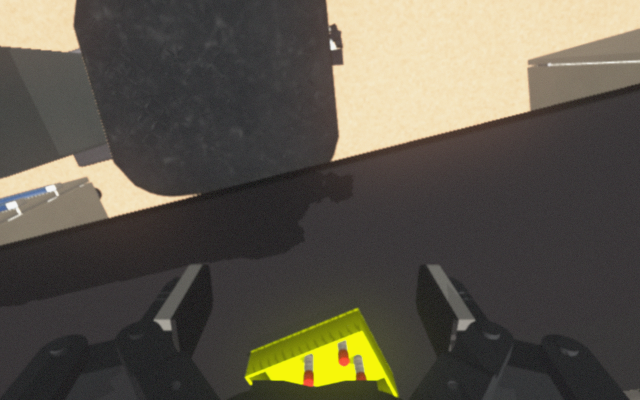

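The move was refused, so the arm has not moved; the picture only shows the yellow tray at (320,350). I'll write the rows out in full.

Call:
move_arm(
  rows=[
    {"wx":0,"wy":0,"wz":0.032,"dx":21,"dy":-43.5,"dz":0,"gripper":55},
    {"wx":0,"wy":0,"wz":0.032,"dx":21,"dy":-43.5,"dz":0,"gripper":55},
    {"wx":0,"wy":0,"wz":0.032,"dx":21,"dy":-43.5,"dz":0,"gripper":55},
    {"wx":0,"wy":0,"wz":0.032,"dx":21,"dy":-43.5,"dz":0,"gripper":55},
    {"wx":0,"wy":0,"wz":0.032,"dx":21,"dy":-43.5,"dz":0,"gripper":55},
    {"wx":0,"wy":0,"wz":0.032,"dx":21,"dy":-43.5,"dz":0,"gripper":55},
    {"wx":0,"wy":0,"wz":0.032,"dx":21,"dy":-43.5,"dz":0,"gripper":55},
    {"wx":0,"wy":0,"wz":0.032,"dx":21,"dy":-43.5,"dz":0,"gripper":55},
    {"wx":0,"wy":0,"wz":0.032,"dx":21,"dy":-43.5,"dz":0,"gripper":55},
    {"wx":0,"wy":0,"wz":0.032,"dx":20,"dy":-43.5,"dz":0,"gripper":55},
    {"wx":0,"wy":0,"wz":0.032,"dx":20,"dy":-43.5,"dz":0,"gripper":55},
    {"wx":0,"wy":0,"wz":0,"dx":0,"dy":0,"dz":0,"gripper":55},
    {"wx":0,"wy":0,"wz":0,"dx":0,"dy":0,"dz":0,"gripper":55},
  ],
  force=25,
)

```text
time: 1.78
position: [0.3925, 0.1509, 0.2312]
ee_rot: [-0.0, -0.048, 0.999, 0.0]
wrist_force: [-0.3, 0.3, 0.8]
grip_width: 0.0549
gripper_force: 0.0
```

```bash
python3 - <<'E'
from h import *
s=get_state();print(s['position'],s['ee_rot'],s['joint_positions'].round(2),s['wrist_force'],s['grip_width'])
snap('wrist','w2')
print(w2px('wrist',[[.392,.149,.061],[.447,.326,.026],[.513,.333,.004],[.381,.320,.004],[.4995,.0905,.063],[.356,.207,.061]]).round())
E
```

```text
[0.39250353 0.15086865 0.23123138] [-1.63435048e-04 -4.83669079e-02  9.98829610e-01  1.60904679e-04] [-0.23  0.06 -0.2   2.1   0.01  0.98  1.22] [-0.27229661  0.27218505  0.79532991] 0.054857410856767215
[[311. 172.]
 [473. 230.]
 [457. 274.]
 [474. 164.]
 [241. 272.]
 [381. 138.]]
```

View pics/w2.png

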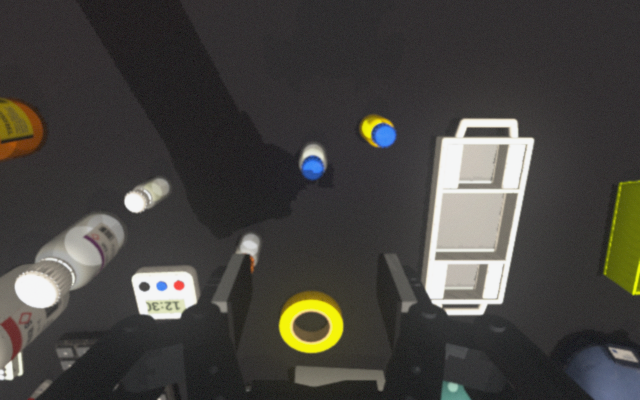

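Wrist picture: blue cap (313,167) next to the yellow vial (383,134), white carrier rim corners about (438,138),(533,139),(505,303),(424,298), purple band confirmed on the bottle at (100,240).

```bash
python3 - <<'E'
from h import *
c=camera_info('wrist')
f=lambda u,v,z:px2w('wrist',u,v,z,c)[:2]
print('blue',f(313,167,.061))
w=np.array([f(*a,.026) for a in [(438,138),(533,139),(505,303),(424,298)]]);print(w.round(3),w.mean(0))
for n,u,v in [('near',480,163),('mid',471,222),('far',466,276)]: print(n,f(u,v,.004))
E
```

```text
blue [0.38724412 0.15054352]
[[0.355 0.269]
 [0.347 0.361]
 [0.533 0.385]
 [0.535 0.291]] [0.44245851 0.32648813]
near [0.37973306 0.32662615]
mid [0.44672976 0.33314091]
far [0.51472768 0.34370963]
```

Call:
move_arm(
  rows=[
    {"wx":0,"wy":0,"wz":0,"dx":-2.5,"dy":-2,"dz":-50,"gripper":55},
    {"wx":0,"wy":0,"wz":0,"dx":0,"dy":0,"dz":-50,"gripper":55},
    {"wx":0,"wy":0,"wz":0,"dx":0,"dy":0,"dz":-50,"gripper":55},
    {"wx":0,"wy":0,"wz":0,"dx":0,"dy":0,"dz":-30,"gripper":55},
    {"wx":0,"wy":0,"wz":0,"dx":0,"dy":0,"dz":-23,"gripper":55},
    {"wx":0,"wy":0,"wz":0,"dx":0,"dy":0,"dz":0,"gripper":55},
    {"wx":0,"wy":0,"wz":0,"dx":0,"dy":0,"dz":0,"gripper":35},
    {"wx":0,"wy":0,"wz":0,"dx":0,"dy":0,"dz":0,"gripper":15},
    {"wx":0,"wy":0,"wz":0,"dx":0,"dy":0,"dz":0,"gripper":15},
    {"wx":0,"wy":0,"wz":0,"dx":0,"dy":0,"dz":0,"gripper":15},
    {"wx":0,"wy":0,"wz":0,"dx":0,"dy":0,"dz":0,"gripper":15},
  ],
  force=25,
)

```text
time: 3.2
position: [0.3913, 0.1493, 0.0294]
ee_rot: [0.001, -0.049, 0.999, 0.001]
wrist_force: [-1.3, 1.0, 8.0]
grip_width: 0.0249
gripper_force: 25.3
```

Call:
move_arm(
  rows=[
    {"wx":0,"wy":0,"wz":0,"dx":0,"dy":0,"dz":10,"gripper":15},
    {"wx":0,"wy":0,"wz":0,"dx":0,"dy":0,"dz":30,"gripper":15},
    {"wx":0,"wy":0,"wz":0,"dx":0,"dy":0,"dz":40,"gripper":15},
    {"wx":0,"wy":0,"wz":0,"dx":0,"dy":0,"dz":30,"gripper":15},
    {"wx":0,"wy":0,"wz":0,"dx":-2,"dy":32,"dz":0,"gripper":15},
    {"wx":0,"wy":0,"wz":0,"dx":-3,"dy":40,"dz":0,"gripper":15},
    {"wx":0,"wy":0,"wz":0,"dx":-3,"dy":40,"dz":0,"gripper":15},
    {"wx":0,"wy":0,"wz":0,"dx":-3,"dy":40,"dz":0,"gripper":15},
    {"wx":0,"wy":0,"wz":0,"dx":0,"dy":20,"dz":0,"gripper":15},
    {"wx":0,"wy":0,"wz":0,"dx":0,"dy":0,"dz":0,"gripper":15},
    {"wx":0,"wy":0,"wz":0,"dx":0,"dy":0,"dz":0,"gripper":15},
  ],
)

```text
time: 4.58
position: [0.3795, 0.3186, 0.1381]
ee_rot: [-0.0, -0.048, 0.999, -0.001]
wrist_force: [-0.5, -0.4, -0.5]
grip_width: 0.0252
gripper_force: 24.8
```

```bash
python3 - <<'E'
from h import *
s=get_state();print(s['position'],s['wrist_force'],s['grip_width'],s['gripper_force'])
a=snapshot('wrist');b=snapshot('top')[130:260,180:320]
a=a[80:400,240:560]
o=np.zeros((600,800,3),np.uint8);o[:400,:400]=cv2.resize(a,(400,400));o[:371,400:]=cv2.resize(b,(400,371))
cv2.imwrite('pics/w3.png',o[:400,:,::-1])
E
```

```text
[0.37951966 0.31856984 0.13808197] [-0.52137345 -0.4162002  -0.51988227] 0.025237055291945556 24.7736806627654
```

View pics/w3.png

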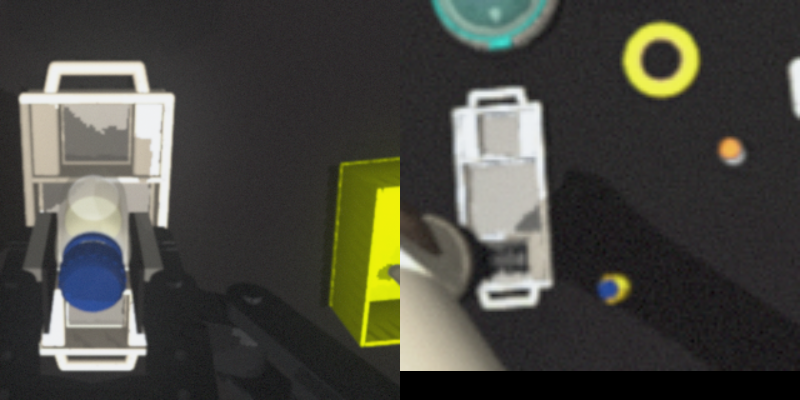

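Left: vial held upright between the fingers, carrier near-end rim corners at wrist px (258,158),(378,158), far at (274,360),(356,360); right: overhead view, gripper above the near bay.

```bash
python3 - <<'E'
from h import *
c=camera_info('wrist')
f=lambda u,v,z:px2w('wrist',u,v,z,c)[:2].round(4)
w=np.array([f(*a,.026) for a in [(258,158),(378,158),(356,360),(274,360)]]);print(w,w.mean(0))
for u,v in [(63,107),(130,107),(65,162),(130,160)]: print(f(240+u/1.25,80+v/1.25,.004))
E
```

```text
[[0.3572 0.2762]
 [0.3489 0.3622]
 [0.5308 0.3707]
 [0.5378 0.2986]] [0.443675 0.326925]
[0.3661 0.2989]
[0.3621 0.3409]
[0.403 0.303]
[0.3975 0.3453]
```

Call:
move_arm(
  rows=[
    {"wx":0,"wy":0,"wz":0,"dx":1.5,"dy":3,"dz":-30,"gripper":15},
    {"wx":0,"wy":0,"wz":0,"dx":0,"dy":0,"dz":-40,"gripper":15},
    {"wx":0,"wy":0,"wz":0,"dx":0,"dy":0,"dz":-20,"gripper":15},
    {"wx":0,"wy":0,"wz":0,"dx":0,"dy":0,"dz":-10,"gripper":15},
    {"wx":0,"wy":0,"wz":0,"dx":0,"dy":0,"dz":0,"gripper":15},
    {"wx":0,"wy":0,"wz":0,"dx":0,"dy":0,"dz":0,"gripper":15},
  ],
)

```text
time: 5.42
position: [0.3815, 0.3239, 0.0392]
ee_rot: [0.001, -0.048, 0.999, 0.0]
wrist_force: [0.5, -0.1, 0.9]
grip_width: 0.0255
gripper_force: 24.8
```

Call:
move_arm(
  rows=[
    {"wx":0,"wy":0,"wz":0,"dx":0,"dy":-1,"dz":-3,"gripper":15},
    {"wx":0,"wy":0,"wz":0,"dx":0,"dy":0,"dz":-2,"gripper":15},
    {"wx":0,"wy":0,"wz":0,"dx":0,"dy":0,"dz":0,"gripper":15},
    {"wx":0,"wy":0,"wz":0,"dx":0,"dy":0,"dz":0,"gripper":15},
  ],
)

```text
time: 5.92
position: [0.381, 0.3226, 0.0335]
ee_rot: [0.0, -0.049, 0.999, 0.0]
wrist_force: [-0.3, -1.1, 2.3]
grip_width: 0.025
gripper_force: 24.9
```

Call:
move_arm(
  rows=[
    {"wx":0,"wy":0,"wz":0,"dx":0,"dy":0,"dz":0,"gripper":30},
    {"wx":0,"wy":0,"wz":0,"dx":0,"dy":0,"dz":0,"gripper":40},
    {"wx":0,"wy":0,"wz":0,"dx":0,"dy":0,"dz":0,"gripper":50},
    {"wx":0,"wy":0,"wz":0,"dx":0,"dy":0,"dz":0,"gripper":50},
    {"wx":0,"wy":0,"wz":0,"dx":0,"dy":0,"dz":30,"gripper":50},
    {"wx":0,"wy":0,"wz":0,"dx":0,"dy":0,"dz":60,"gripper":50},
    {"wx":0,"wy":0,"wz":0,"dx":0,"dy":0,"dz":60,"gripper":50},
    {"wx":0,"wy":0,"wz":0,"dx":19,"dy":-38.5,"dz":0,"gripper":55},
    {"wx":0,"wy":0,"wz":0,"dx":20,"dy":-38.5,"dz":0,"gripper":55},
    {"wx":0,"wy":0,"wz":0,"dx":20,"dy":-38.5,"dz":0,"gripper":55},
    {"wx":0,"wy":0,"wz":0,"dx":20,"dy":-38.5,"dz":0,"gripper":55},
    {"wx":0,"wy":0,"wz":0,"dx":20,"dy":-38.5,"dz":0,"gripper":55},
    {"wx":0,"wy":0,"wz":0,"dx":20,"dy":-38.5,"dz":0,"gripper":55},
    {"wx":0,"wy":0,"wz":0,"dx":0,"dy":0,"dz":0,"gripper":55},
    {"wx":0,"wy":0,"wz":0,"dx":0,"dy":0,"dz":0,"gripper":55},
  ],
)

```text
time: 7.8
position: [0.4994, 0.092, 0.1832]
ee_rot: [-0.0, -0.049, 0.999, 0.0]
wrist_force: [0.1, -0.4, 0.6]
grip_width: 0.0552
gripper_force: 0.0
```

```bash
python3 - <<'E'
from h import *
s=get_state();print(s['position'],s['wrist_force'],s['grip_width'])
a=snapshot('wrist');b=snapshot('top')[130:260,180:320]
o=np.zeros((600,800,3),np.uint8);o[:250,:400]=cv2.resize(a,(400,250));o[:371,400:]=cv2.resize(b,(400,371))
o[250:600,:400]=cv2.resize(a[100:275,220:420],(400,350))
cv2.imwrite('pics/w4.png',o[:,:,::-1])
print(w2px('wrist',[[.4997,.091,.063]]))
E
```

```text
[0.49940418 0.09195045 0.18316359] [ 0.10233852 -0.39882832  0.56608075] 0.055212110178202344
[[310.81594976 189.96468577]]
```

View pics/w4.png

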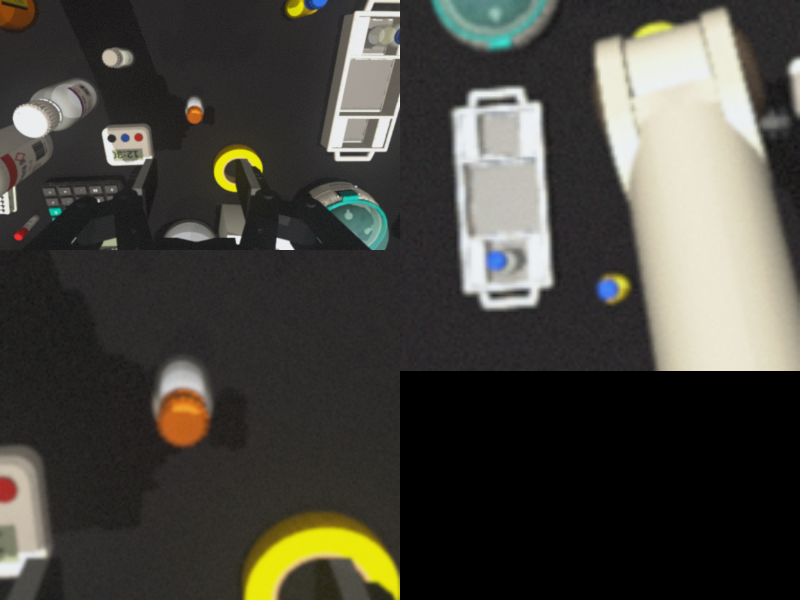

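Blue vial stands upright in the near bay (top crop 497,262); orange cap at wrist (311,185), close to the prediction (311,190). Descend and grip it.

Call:
move_arm(
  rows=[
    {"wx":0,"wy":0,"wz":0,"dx":-1,"dy":-1,"dz":-50,"gripper":55},
    {"wx":0,"wy":0,"wz":0,"dx":0,"dy":0,"dz":-50,"gripper":55},
    {"wx":0,"wy":0,"wz":0,"dx":0,"dy":0,"dz":-30,"gripper":55},
    {"wx":0,"wy":0,"wz":0,"dx":0,"dy":0,"dz":-22,"gripper":55},
    {"wx":0,"wy":0,"wz":0,"dx":0,"dy":0,"dz":0,"gripper":55},
    {"wx":0,"wy":0,"wz":0,"dx":0,"dy":0,"dz":0,"gripper":35},
    {"wx":0,"wy":0,"wz":0,"dx":0,"dy":0,"dz":0,"gripper":15},
    {"wx":0,"wy":0,"wz":0,"dx":0,"dy":0,"dz":0,"gripper":15},
    {"wx":0,"wy":0,"wz":0,"dx":0,"dy":0,"dz":0,"gripper":15},
    {"wx":0,"wy":0,"wz":0,"dx":0,"dy":0,"dz":0,"gripper":15},
  ],
)

```text
time: 9.15
position: [0.4999, 0.0911, 0.0325]
ee_rot: [0.001, -0.049, 0.999, 0.0]
wrist_force: [-0.6, 1.0, 6.8]
grip_width: 0.0232
gripper_force: 24.8
```

Call:
move_arm(
  rows=[
    {"wx":0,"wy":0,"wz":0,"dx":0,"dy":0,"dz":10,"gripper":15},
    {"wx":0,"wy":0,"wz":0,"dx":0,"dy":0,"dz":30,"gripper":15},
    {"wx":0,"wy":0,"wz":0,"dx":0,"dy":0,"dz":40,"gripper":15},
    {"wx":0,"wy":0,"wz":0,"dx":0,"dy":0,"dz":30,"gripper":15},
    {"wx":0,"wy":0,"wz":0,"dx":1,"dy":24,"dz":0,"gripper":15},
    {"wx":0,"wy":0,"wz":0,"dx":2,"dy":40,"dz":0,"gripper":15},
    {"wx":0,"wy":0,"wz":0,"dx":2,"dy":40,"dz":0,"gripper":15},
    {"wx":0,"wy":0,"wz":0,"dx":2,"dy":40,"dz":0,"gripper":15},
    {"wx":0,"wy":0,"wz":0,"dx":2,"dy":40,"dz":0,"gripper":15},
    {"wx":0,"wy":0,"wz":0,"dx":2,"dy":40,"dz":0,"gripper":15},
    {"wx":0,"wy":0,"wz":0,"dx":1,"dy":20,"dz":0,"gripper":15},
    {"wx":0,"wy":0,"wz":0,"dx":0,"dy":0,"dz":0,"gripper":15},
    {"wx":0,"wy":0,"wz":0,"dx":0,"dy":0,"dz":0,"gripper":15},
  ],
)

```text
time: 10.78
position: [0.5111, 0.3321, 0.1411]
ee_rot: [-0.0, -0.048, 0.999, -0.001]
wrist_force: [0.5, -0.8, 0.3]
grip_width: 0.0233
gripper_force: 24.7
```

```bash
python3 - <<'E'
from h import *
s=get_state();print(s['position'],s['wrist_force'],s['grip_width'])
a=snapshot('wrist');o=cv2.resize(a[:,200:460],(780,1200)); 
cv2.imwrite('pics/w5.png',cv2.resize(a,(800,500))[:,:,::-1])
print(w2px('wrist',[[.447,.327,.026],[.512,.335,.004]]))
E
```

```text
[0.51113451 0.33205743 0.1410501 ] [ 0.52275015 -0.80626891  0.3418288 ] 0.023344984763875684
[[315.4702054  103.281795  ]
 [317.48001837 184.35083076]]
```

View pics/w5.png

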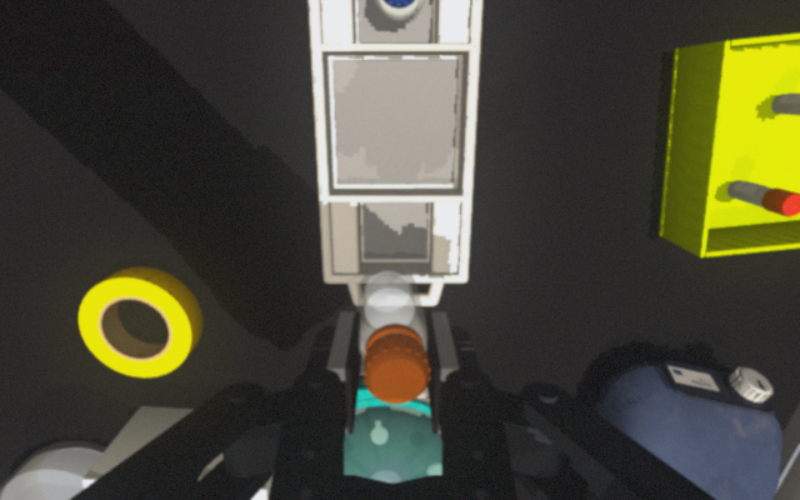

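Middle bay floor spans display (333,57)–(463,187), far bay floor (361,205)–(433,262); the vial hangs upright above the far bay.

```bash
python3 - <<'E'
from h import *
c=camera_info('wrist')
f=lambda u,v,z:px2w('wrist',u/1.25,v/1.25,z,c)[:2].round(4)
m=np.array([f(*a,.004) for a in [(333,57),(458,57),(463,187),(332,187)]]);print(m,m.mean(0))
e=np.array([f(*a,.026) for a in [(324,195),(472,195),(466,282),(326,282)]]);print(e,e.mean(0))
print(f(360,262,.004),f(432,262,.004))
E
```

```text
[[0.4118 0.2882]
 [0.4049 0.3598]
 [0.4797 0.3735]
 [0.4875 0.2916]] [0.445975 0.328275]
[[0.488  0.2899]
 [0.4798 0.3756]
 [0.5345 0.3802]
 [0.5429 0.2937]] [0.5113  0.33485]
[0.5361 0.3128] [0.5315 0.3604]
```

Far bay centre ≈ (0.512, 0.335), middle ≈ (0.446, 0.328). Lower the vial.

Call:
move_arm(
  rows=[
    {"wx":0,"wy":0,"wz":0,"dx":0,"dy":2,"dz":-30,"gripper":15},
    {"wx":0,"wy":0,"wz":0,"dx":0,"dy":0,"dz":-40,"gripper":15},
    {"wx":0,"wy":0,"wz":0,"dx":0,"dy":0,"dz":-20,"gripper":15},
    {"wx":0,"wy":0,"wz":0,"dx":0,"dy":0,"dz":-8,"gripper":15},
    {"wx":0,"wy":0,"wz":0,"dx":0,"dy":0,"dz":-4,"gripper":15},
    {"wx":0,"wy":0,"wz":0,"dx":0,"dy":0,"dz":-2,"gripper":15},
    {"wx":0,"wy":0,"wz":0,"dx":0,"dy":0,"dz":0,"gripper":15},
    {"wx":0,"wy":0,"wz":0,"dx":0,"dy":0,"dz":0,"gripper":15},
  ],
)

```text
time: 11.82
position: [0.5112, 0.3369, 0.038]
ee_rot: [0.0, -0.049, 0.999, 0.0]
wrist_force: [-1.0, -0.8, -0.5]
grip_width: 0.0232
gripper_force: 24.7
```

Call:
move_arm(
  rows=[
    {"wx":0,"wy":0,"wz":0,"dx":0,"dy":0,"dz":-1.5,"gripper":15},
    {"wx":0,"wy":0,"wz":0,"dx":0,"dy":0,"dz":-0.5,"gripper":15},
    {"wx":0,"wy":0,"wz":0,"dx":0,"dy":0,"dz":0,"gripper":15},
  ],
)

```text
time: 12.2
position: [0.5116, 0.3369, 0.0366]
ee_rot: [0.001, -0.049, 0.999, 0.0]
wrist_force: [-1.3, -1.7, 6.8]
grip_width: 0.0233
gripper_force: 25.4
```

Call:
move_arm(
  rows=[
    {"wx":0,"wy":0,"wz":0,"dx":0,"dy":0,"dz":0,"gripper":30},
    {"wx":0,"wy":0,"wz":0,"dx":0,"dy":0,"dz":0,"gripper":40},
    {"wx":0,"wy":0,"wz":0,"dx":0,"dy":0,"dz":0,"gripper":50},
    {"wx":0,"wy":0,"wz":0,"dx":0,"dy":0,"dz":0,"gripper":50},
    {"wx":0,"wy":0,"wz":0,"dx":0,"dy":0,"dz":30,"gripper":50},
    {"wx":0,"wy":0,"wz":0,"dx":0,"dy":0,"dz":60,"gripper":50},
    {"wx":0,"wy":0,"wz":0,"dx":0,"dy":0,"dz":60,"gripper":50},
    {"wx":0,"wy":0,"wz":-0.047,"dx":-9,"dy":-43.5,"dz":0,"gripper":55},
    {"wx":0,"wy":0,"wz":-0.047,"dx":-9,"dy":-43.5,"dz":0,"gripper":55},
    {"wx":0,"wy":0,"wz":-0.047,"dx":-9,"dy":-43.5,"dz":0,"gripper":55},
    {"wx":0,"wy":0,"wz":-0.047,"dx":-9,"dy":-43.5,"dz":0,"gripper":55},
    {"wx":0,"wy":0,"wz":-0.047,"dx":-9,"dy":-43.5,"dz":0,"gripper":55},
    {"wx":0,"wy":0,"wz":-0.047,"dx":-9,"dy":-43.5,"dz":0,"gripper":55},
    {"wx":0,"wy":0,"wz":-0.047,"dx":-9,"dy":-43.5,"dz":0,"gripper":55},
    {"wx":0,"wy":0,"wz":-0.047,"dx":-9,"dy":-43.5,"dz":0,"gripper":55},
    {"wx":0,"wy":0,"wz":0,"dx":0,"dy":0,"dz":0,"gripper":55},
    {"wx":0,"wy":0,"wz":0,"dx":0,"dy":0,"dz":0,"gripper":55},
  ],
)

```text
time: 14.32
position: [0.439, -0.0109, 0.1855]
ee_rot: [0.0, 0.139, 0.99, 0.0]
wrist_force: [0.8, -0.2, -0.1]
grip_width: 0.0548
gripper_force: 0.0
```

```bash
python3 - <<'E'
from h import *
s=get_state();print(s['position'],s['ee_rot'],s['wrist_force'],s['grip_width'])
a=snapshot('wrist');b=snapshot('top')[130:260,180:320]
o=np.zeros((600,800,3),np.uint8);o[:371,400:]=cv2.resize(b,(400,371))
o[:350,:400]=cv2.resize(a[100:275,220:420],(400,350)); o[350:,:400]=cv2.resize(a,(400,250))
cv2.imwrite('pics/w6.png',o[:,:,::-1])
print(w2px('wrist',[[.440,-.011,.061]]))
E
```

```text
[ 0.43902945 -0.01093615  0.18547766] [2.30798907e-04 1.38791109e-01 9.90321617e-01 2.65242035e-04] [ 0.77819664 -0.1638946  -0.09507751] 0.05483653353931417
[[313.29430101 189.18284424]]
```

View pics/w6.png

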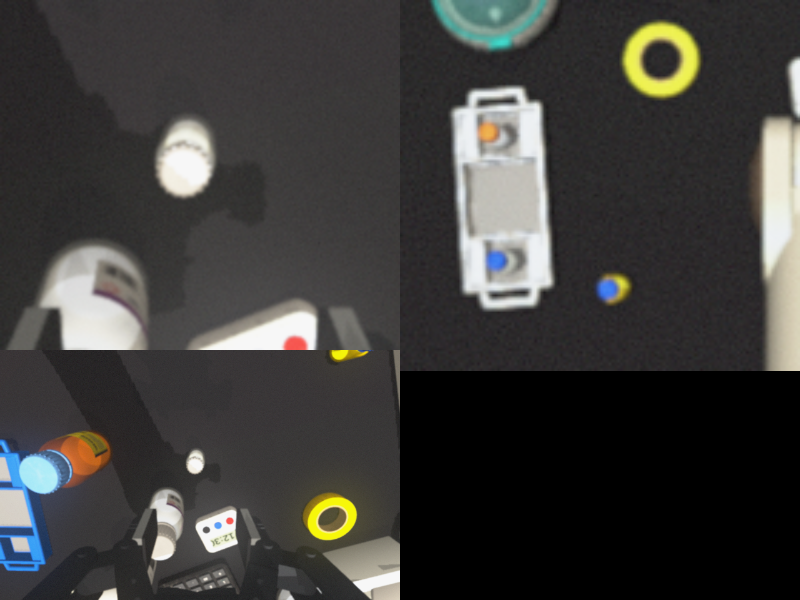

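White vial cap at wrist (312,185); both titration vials upright in the top crop. Descend, clear of the purple bottle.

Call:
move_arm(
  rows=[
    {"wx":0,"wy":0,"wz":0,"dx":0,"dy":0,"dz":-50,"gripper":55},
    {"wx":0,"wy":0,"wz":0,"dx":0,"dy":0,"dz":-50,"gripper":55},
    {"wx":0,"wy":0,"wz":0,"dx":0,"dy":0,"dz":-34,"gripper":55},
    {"wx":0,"wy":0,"wz":0,"dx":0,"dy":0,"dz":-22,"gripper":55},
    {"wx":0,"wy":0,"wz":0,"dx":0,"dy":0,"dz":0,"gripper":55},
    {"wx":0,"wy":0,"wz":0,"dx":0,"dy":0,"dz":0,"gripper":35},
    {"wx":0,"wy":0,"wz":0,"dx":0,"dy":0,"dz":0,"gripper":15},
    {"wx":0,"wy":0,"wz":0,"dx":0,"dy":0,"dz":0,"gripper":15},
    {"wx":0,"wy":0,"wz":0,"dx":0,"dy":0,"dz":0,"gripper":15},
    {"wx":0,"wy":0,"wz":0,"dx":0,"dy":0,"dz":0,"gripper":15},
  ],
)

```text
time: 15.68
position: [0.4399, -0.0112, 0.0303]
ee_rot: [0.001, 0.139, 0.99, 0.0]
wrist_force: [-0.2, 0.7, 7.5]
grip_width: 0.0233
gripper_force: 24.9
```

Call:
move_arm(
  rows=[
    {"wx":0,"wy":0,"wz":0,"dx":0,"dy":0,"dz":10,"gripper":15},
    {"wx":0,"wy":0,"wz":0,"dx":0,"dy":0,"dz":35,"gripper":15},
    {"wx":0,"wy":0,"wz":0,"dx":0,"dy":0,"dz":50,"gripper":15},
    {"wx":0,"wy":0,"wz":0,"dx":0,"dy":0,"dz":40,"gripper":15},
    {"wx":0,"wy":0,"wz":0,"dx":0,"dy":0,"dz":20,"gripper":15},
    {"wx":0,"wy":0,"wz":0,"dx":-7,"dy":-29,"dz":0,"gripper":15},
    {"wx":0,"wy":0,"wz":0,"dx":-9,"dy":-40,"dz":0,"gripper":15},
    {"wx":0,"wy":0,"wz":0,"dx":-9,"dy":-40,"dz":0,"gripper":15},
    {"wx":0,"wy":0,"wz":0,"dx":-9,"dy":-40,"dz":0,"gripper":15},
    {"wx":0,"wy":0,"wz":0,"dx":-9,"dy":-40,"dz":0,"gripper":15},
    {"wx":0,"wy":0,"wz":0,"dx":-9,"dy":-40,"dz":0,"gripper":15},
    {"wx":0,"wy":0,"wz":0,"dx":-9,"dy":-40,"dz":0,"gripper":15},
    {"wx":0,"wy":0,"wz":0,"dx":0,"dy":-20,"dz":0,"gripper":15},
    {"wx":0,"wy":0,"wz":0,"dx":0,"dy":0,"dz":0,"gripper":15},
    {"wx":0,"wy":0,"wz":0,"dx":0,"dy":0,"dz":0,"gripper":15},
  ],
)

```text
time: 17.55
position: [0.3777, -0.2993, 0.1843]
ee_rot: [-0.0, 0.139, 0.99, 0.0]
wrist_force: [-0.6, 0.2, -0.9]
grip_width: 0.0231
gripper_force: 24.7
```

```bash
python3 - <<'E'
from h import *
s=get_state();print(s['position'],s['ee_rot'],s['wrist_force'],s['grip_width'],s['joint_positions'].round(2))
a=snapshot('wrist')
cv2.imwrite('pics/w7.png',cv2.resize(a,(800,500))[:,:,::-1])
print(w2px('wrist',[[.442,-.3184,.026],[.379,-.300,.004]])*1.25)
E
```

```text
[ 0.37769384 -0.2993283   0.18433172] [-2.08738472e-04  1.38607681e-01  9.90347243e-01  4.52692139e-04] [-0.62244094  0.17326842 -0.94158661] 0.02308518962344446 [ 0.42  0.23  0.23  2.03 -0.07  0.89  1.97]
[[390.99381868 307.59934367]
 [391.62888956 214.00580828]]
```

View pics/w7.png

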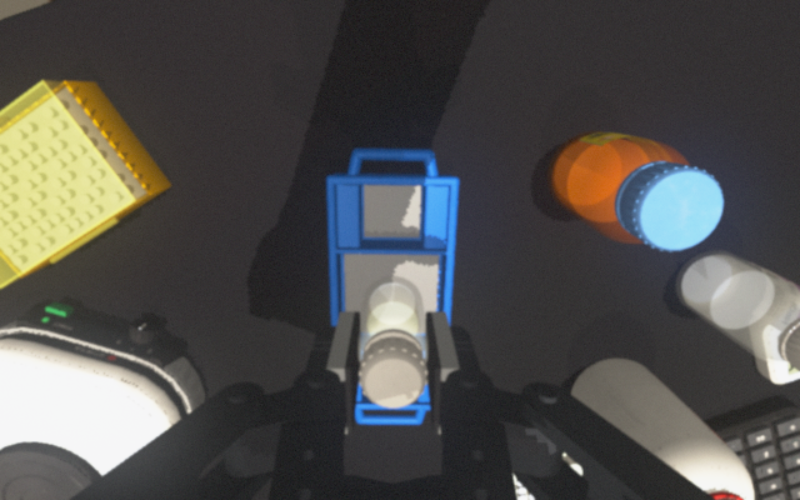

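Near bay floor centre at display (391,212) vs predicted (392,214): aligned. Lower the vial.

Call:
move_arm(
  rows=[
    {"wx":0,"wy":0,"wz":0,"dx":0,"dy":0,"dz":-40,"gripper":15},
    {"wx":0,"wy":0,"wz":0,"dx":0,"dy":0,"dz":-50,"gripper":15},
    {"wx":0,"wy":0,"wz":0,"dx":0,"dy":0,"dz":-40,"gripper":15},
    {"wx":0,"wy":0,"wz":0,"dx":0,"dy":0,"dz":-12,"gripper":15},
    {"wx":0,"wy":0,"wz":0,"dx":0,"dy":0,"dz":-4,"gripper":15},
    {"wx":0,"wy":0,"wz":0,"dx":0,"dy":0,"dz":-2,"gripper":15},
    {"wx":0,"wy":0,"wz":0,"dx":0,"dy":0,"dz":0,"gripper":15},
    {"wx":0,"wy":0,"wz":0,"dx":0,"dy":0,"dz":0,"gripper":15},
  ],
)

```text
time: 18.6
position: [0.3784, -0.3009, 0.0372]
ee_rot: [0.001, 0.139, 0.99, -0.0]
wrist_force: [-0.1, -0.8, -0.2]
grip_width: 0.0233
gripper_force: 24.8
```

Call:
move_arm(
  rows=[
    {"wx":0,"wy":0,"wz":0,"dx":0,"dy":0,"dz":-2,"gripper":15},
    {"wx":0,"wy":0,"wz":0,"dx":0,"dy":0,"dz":-1,"gripper":15},
    {"wx":0,"wy":0,"wz":0,"dx":0,"dy":0,"dz":0,"gripper":15},
    {"wx":0,"wy":0,"wz":0,"dx":0,"dy":0,"dz":0,"gripper":15},
  ],
)

```text
time: 19.1
position: [0.3784, -0.301, 0.0344]
ee_rot: [0.001, 0.139, 0.99, -0.0]
wrist_force: [-0.6, 1.2, 10.4]
grip_width: 0.0233
gripper_force: 25.7
```

Call:
move_arm(
  rows=[
    {"wx":0,"wy":0,"wz":0,"dx":0,"dy":0,"dz":0,"gripper":30},
    {"wx":0,"wy":0,"wz":0,"dx":0,"dy":0,"dz":0,"gripper":40},
    {"wx":0,"wy":0,"wz":0,"dx":0,"dy":0,"dz":0,"gripper":50},
    {"wx":0,"wy":0,"wz":0,"dx":0,"dy":0,"dz":0,"gripper":50},
    {"wx":0,"wy":0,"wz":0,"dx":0,"dy":0,"dz":30,"gripper":50},
    {"wx":0,"wy":0,"wz":0,"dx":0,"dy":0,"dz":60,"gripper":50},
    {"wx":0,"wy":0,"wz":0,"dx":0,"dy":0,"dz":60,"gripper":50},
    {"wx":0,"wy":0,"wz":0,"dx":0,"dy":0,"dz":50,"gripper":80},
    {"wx":0,"wy":0,"wz":0,"dx":20,"dy":38,"dz":0,"gripper":80},
    {"wx":0,"wy":0,"wz":0,"dx":21,"dy":38,"dz":0,"gripper":80},
    {"wx":0,"wy":0,"wz":0,"dx":21,"dy":38,"dz":0,"gripper":80},
    {"wx":0,"wy":0,"wz":0,"dx":21,"dy":38,"dz":0,"gripper":80},
    {"wx":0,"wy":0,"wz":0,"dx":21,"dy":38,"dz":0,"gripper":80},
    {"wx":0,"wy":0,"wz":0,"dx":21,"dy":38,"dz":0,"gripper":80},
    {"wx":0,"wy":0,"wz":0,"dx":0,"dy":0,"dz":0,"gripper":80},
    {"wx":0,"wy":0,"wz":0,"dx":0,"dy":0,"dz":0,"gripper":80},
  ],
)

```text
time: 21.1
position: [0.5023, -0.0729, 0.233]
ee_rot: [-0.0, 0.139, 0.99, -0.0]
wrist_force: [0.2, -0.3, -0.9]
grip_width: 0.0796
gripper_force: 0.0
```

```bash
python3 - <<'E'
from h import *
s=get_state();print(s['position'],s['wrist_force'],s['grip_width'])
a=snapshot('wrist');b=snapshot('top')[150:260,350:470]
o=np.zeros((500,800,3),np.uint8);o[:367,400:]=cv2.resize(b,(400,367))
o[:500,:400]=cv2.resize(a[50:300,200:400],(400,500))
cv2.imwrite('pics/w8.png',o[:,:,::-1])
print((w2px('wrist',[[.5033,-.073,.118]])-[200,50])*2)
E
```

```text
[ 0.50230491 -0.07291453  0.23298923] [ 0.21359257 -0.27331834 -0.86347569] 0.07958202669892002
[[231.49653251 285.49545469]]
```

View pics/w8.png

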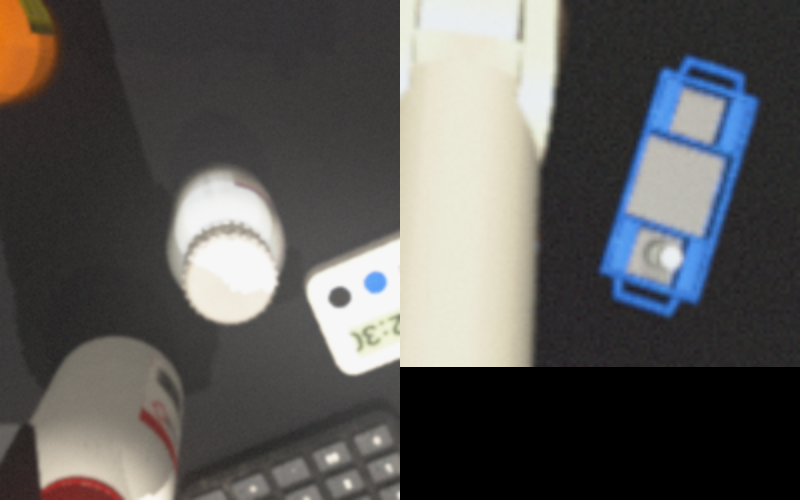

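White cap at crop (231,279), as predicted; white vial upright in the blue near bay (top crop 668,258). Descend on the purple-band bottle.

Call:
move_arm(
  rows=[
    {"wx":0,"wy":0,"wz":0,"dx":0,"dy":0,"dz":-50,"gripper":80},
    {"wx":0,"wy":0,"wz":0,"dx":0,"dy":0,"dz":-50,"gripper":80},
    {"wx":0,"wy":0,"wz":0,"dx":0,"dy":0,"dz":-50,"gripper":80},
    {"wx":0,"wy":0,"wz":0,"dx":0,"dy":0,"dz":-29,"gripper":80},
    {"wx":0,"wy":0,"wz":0,"dx":0,"dy":0,"dz":0,"gripper":80},
    {"wx":0,"wy":0,"wz":0,"dx":0,"dy":0,"dz":0,"gripper":65},
    {"wx":0,"wy":0,"wz":0,"dx":0,"dy":0,"dz":0,"gripper":55},
    {"wx":0,"wy":0,"wz":0,"dx":0,"dy":0,"dz":0,"gripper":40},
    {"wx":0,"wy":0,"wz":0,"dx":0,"dy":0,"dz":0,"gripper":40},
    {"wx":0,"wy":0,"wz":0,"dx":0,"dy":0,"dz":0,"gripper":40},
    {"wx":0,"wy":0,"wz":0,"dx":0,"dy":0,"dz":0,"gripper":40},
  ],
  force=40,
)

```text
time: 22.58
position: [0.5041, -0.0734, 0.0563]
ee_rot: [0.002, 0.139, 0.99, -0.0]
wrist_force: [-0.6, -1.6, 7.6]
grip_width: 0.0497
gripper_force: 40.2
```

Call:
move_arm(
  rows=[
    {"wx":0,"wy":0,"wz":0,"dx":0,"dy":0,"dz":6,"gripper":40},
    {"wx":0,"wy":0,"wz":0,"dx":0,"dy":0,"dz":20,"gripper":40},
    {"wx":0,"wy":0,"wz":0,"dx":0,"dy":0,"dz":35,"gripper":40},
    {"wx":0,"wy":0,"wz":0,"dx":0,"dy":0,"dz":40,"gripper":40},
    {"wx":0,"wy":0,"wz":0,"dx":0,"dy":0,"dz":35,"gripper":40},
    {"wx":0,"wy":0,"wz":0,"dx":-5,"dy":-20,"dz":0,"gripper":40},
    {"wx":0,"wy":0,"wz":0,"dx":-9,"dy":-35,"dz":0,"gripper":40},
    {"wx":0,"wy":0,"wz":0,"dx":-9,"dy":-35,"dz":0,"gripper":40},
    {"wx":0,"wy":0,"wz":0,"dx":-9,"dy":-35,"dz":0,"gripper":40},
    {"wx":0,"wy":0,"wz":0,"dx":-9,"dy":-35,"dz":0,"gripper":40},
    {"wx":0,"wy":0,"wz":0,"dx":-9,"dy":-35,"dz":0,"gripper":40},
    {"wx":0,"wy":0,"wz":0,"dx":-9,"dy":-35,"dz":0,"gripper":40},
    {"wx":0,"wy":0,"wz":0,"dx":-3,"dy":-15,"dz":0,"gripper":40},
    {"wx":0,"wy":0,"wz":0,"dx":0,"dy":0,"dz":0,"gripper":40},
    {"wx":0,"wy":0,"wz":0,"dx":0,"dy":0,"dz":0,"gripper":40},
  ],
)

```text
time: 24.45
position: [0.4414, -0.3155, 0.1901]
ee_rot: [-0.0, 0.138, 0.99, 0.001]
wrist_force: [0.0, 0.3, -2.9]
grip_width: 0.0497
gripper_force: 42.3
```

```bash
python3 - <<'E'
from h import *
s=get_state();print(s['position'],s['ee_rot'],s['wrist_force'],s['grip_width'])
a=snapshot('wrist')
cv2.imwrite('pics/w9.png',cv2.resize(a,(800,500))[:,:,::-1])
print(w2px('wrist',[[.442,-.3184,.004],[.379,-.300,.004]])*1.25)
E
```

```text
[ 0.4414359  -0.31546885  0.190145  ] [-1.44654933e-04  1.37921810e-01  9.90442831e-01  7.43541905e-04] [ 0.01868769  0.25561197 -2.88065893] 0.04965129450860813
[[388.61788118 211.89699075]
 [389.17750628 121.66436231]]
```

View pics/w9.png

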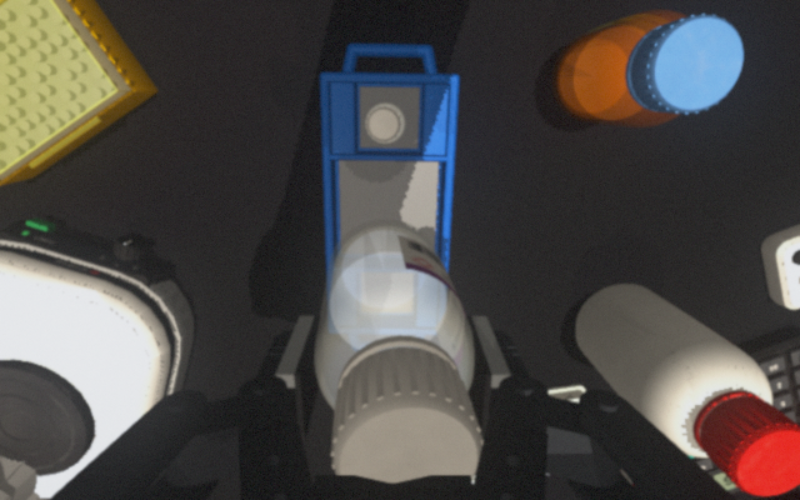

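```bash
python3 - <<'E'
from h import *
x,y,z=get_state()['position'];b=z-.0563
print(w2px('wrist',[[x,y,b],[x,y,b+.06],[x,y,b+.1],[x,y,b+.118]])*1.25, camera_info('wrist')['xyz'])
E
```

```text
[[392.63930756 277.72908031]
 [392.98780016 344.50915672]
 [393.40370108 424.21306784]
 [393.69036414 479.15392371]] [ 0.36118487 -0.29312099  0.33159683]
```

The bottle hangs with perhaps 2° of lean (cap at display col 407 vs 394 expected), which settles on contact; bay alignment fits (near bay floor seen at (389,119), predicted (389,122)). Lower it.

Call:
move_arm(
  rows=[
    {"wx":0,"wy":0,"wz":0,"dx":0,"dy":-2,"dz":-30,"gripper":40},
    {"wx":0,"wy":0,"wz":0,"dx":0,"dy":0,"dz":-40,"gripper":40},
    {"wx":0,"wy":0,"wz":0,"dx":0,"dy":0,"dz":-30,"gripper":40},
    {"wx":0,"wy":0,"wz":0,"dx":0,"dy":0,"dz":-14,"gripper":40},
    {"wx":0,"wy":0,"wz":0,"dx":0,"dy":0,"dz":-6,"gripper":40},
    {"wx":0,"wy":0,"wz":0,"dx":0,"dy":0,"dz":-3,"gripper":40},
    {"wx":0,"wy":0,"wz":0,"dx":0,"dy":0,"dz":-2,"gripper":40},
    {"wx":0,"wy":0,"wz":0,"dx":0,"dy":0,"dz":0,"gripper":40},
    {"wx":0,"wy":0,"wz":0,"dx":0,"dy":0,"dz":0,"gripper":40},
  ],
)

```text
time: 25.62
position: [0.4411, -0.3197, 0.0658]
ee_rot: [0.0, 0.139, 0.99, -0.0]
wrist_force: [0.2, 0.4, -3.3]
grip_width: 0.05
gripper_force: 42.3
```

Call:
move_arm(
  rows=[
    {"wx":0,"wy":0,"wz":0,"dx":0,"dy":0,"dz":-2,"gripper":40},
    {"wx":0,"wy":0,"wz":0,"dx":0,"dy":0,"dz":-1.5,"gripper":40},
    {"wx":0,"wy":0,"wz":0,"dx":0,"dy":0,"dz":-1,"gripper":40},
    {"wx":0,"wy":0,"wz":0,"dx":0,"dy":0,"dz":0,"gripper":40},
    {"wx":0,"wy":0,"wz":0,"dx":0,"dy":0,"dz":0,"gripper":40},
  ],
)

```text
time: 26.25
position: [0.4408, -0.3195, 0.0608]
ee_rot: [-0.0, 0.139, 0.99, 0.0]
wrist_force: [0.1, -0.1, -3.8]
grip_width: 0.0495
gripper_force: 42.3
```

Call:
move_arm(
  rows=[
    {"wx":0,"wy":0,"wz":0,"dx":0,"dy":0,"dz":-1,"gripper":40},
    {"wx":0,"wy":0,"wz":0,"dx":0,"dy":0,"dz":-0.5,"gripper":40},
    {"wx":0,"wy":0,"wz":0,"dx":0,"dy":0,"dz":0,"gripper":40},
    {"wx":0,"wy":0,"wz":0,"dx":0,"dy":0,"dz":0,"gripper":40},
  ],
)

```text
time: 26.75
position: [0.4415, -0.3198, 0.0605]
ee_rot: [0.001, 0.139, 0.99, -0.0]
wrist_force: [-0.3, 0.1, 6.3]
grip_width: 0.0497
gripper_force: 42.8
```

Call:
move_arm(
  rows=[
    {"wx":0,"wy":0,"wz":0,"dx":0,"dy":0,"dz":0,"gripper":52},
    {"wx":0,"wy":0,"wz":0,"dx":0,"dy":0,"dz":0,"gripper":58},
    {"wx":0,"wy":0,"wz":0,"dx":0,"dy":0,"dz":0,"gripper":68},
    {"wx":0,"wy":0,"wz":0,"dx":0,"dy":0,"dz":0,"gripper":78},
    {"wx":0,"wy":0,"wz":0,"dx":0,"dy":0,"dz":0,"gripper":78},
    {"wx":0,"wy":0,"wz":0,"dx":0,"dy":0,"dz":15,"gripper":78},
    {"wx":0,"wy":0,"wz":0,"dx":0,"dy":0,"dz":45,"gripper":78},
    {"wx":0,"wy":0,"wz":0,"dx":0,"dy":0,"dz":55,"gripper":78},
    {"wx":0,"wy":0,"wz":0,"dx":0,"dy":0,"dz":55,"gripper":85},
    {"wx":0,"wy":0,"wz":0,"dx":-13,"dy":40,"dz":0,"gripper":85},
    {"wx":0,"wy":0,"wz":0,"dx":-13,"dy":41,"dz":0,"gripper":85},
    {"wx":0,"wy":0,"wz":0,"dx":-13,"dy":41,"dz":0,"gripper":85},
    {"wx":0,"wy":0,"wz":0,"dx":-13,"dy":41,"dz":0,"gripper":85},
    {"wx":0,"wy":0,"wz":0,"dx":0,"dy":0,"dz":0,"gripper":85},
    {"wx":0,"wy":0,"wz":0,"dx":0,"dy":0,"dz":0,"gripper":85},
  ],
)

```text
time: 28.62
position: [0.3893, -0.1571, 0.2303]
ee_rot: [0.001, 0.139, 0.99, -0.0]
wrist_force: [1.0, -0.2, 0.0]
grip_width: 0.0847
gripper_force: 0.0
```

```bash
python3 - <<'E'
from h import *
s=get_state();print(s['position'],s['ee_rot'],s['wrist_force'],s['grip_width'],s['joint_positions'].round(2))
a=snapshot('wrist').astype(int);c=camera_info('wrist')
snap('wrist','w10');snap('top','t10')
m=((a[...,2]>150)&(a[...,2]-a[...,0]>40)&(a[...,1]>100)).astype(np.uint8)
n,l,st,ce=cv2.connectedComponentsWithStats(m)
for i in range(1,n):
    if st[i,4]>80:print(st[i],ce[i].round(1),px2w('wrist',*ce[i],.121,c)[:2])
print(w2px('wrist',[[.389,-.157,.121]]))
# purple bottle in top view: white-cap blob near predicted position
t=snapshot('top').astype(int);u=w2px('top',[[.4415,-.3197,.122]])[0];print('pred purple',u)
m=(t.min(2)>200).astype(np.uint8);n,l,st,ce=cv2.connectedComponentsWithStats(m)
for i in range(1,n):
    if np.linalg.norm(ce[i]-u)<40:print(st[i],ce[i],px2w('top',*ce[i],.122)[:2])
E
```

```text
[ 0.38927764 -0.15708224  0.23028348] [ 9.79267291e-04  1.38968155e-01  9.90296328e-01 -2.75257631e-04] [ 0.99058721 -0.22526917  0.02211548] 0.08470513406119708 [ 0.22  0.05  0.1   2.11 -0.01  0.98  1.62]
[ 129  142  102  189 4665] [183.8 209.4] [ 0.3742414  -0.25446738]
[ 285  160   55   55 2295] [312.  187.4] [ 0.38406317 -0.15764231]
[478 259  11  11  89] [482.9 263.8] [ 0.48195333 -0.04555507]
[405 378  12  12  91] [410.2 383.6] [ 0.58600541 -0.12405845]
[[314.93878646 193.85988133]]
pred purple [441.9118737  203.92751658]
[431 199   4   6  16] [432.375 201.625] [ 0.44735253 -0.29304607]
[436 198  12  10  85] [442.01176471 202.31764706] [ 0.44594519 -0.31995496]
```

Call:
move_arm(
  rows=[
    {"wx":0,"wy":0,"wz":0,"dx":-2.5,"dy":-1,"dz":-45,"gripper":85},
    {"wx":0,"wy":0,"wz":0,"dx":0,"dy":0,"dz":-50,"gripper":85},
    {"wx":0,"wy":0,"wz":0,"dx":0,"dy":0,"dz":-45,"gripper":85},
    {"wx":0,"wy":0,"wz":0,"dx":0,"dy":0,"dz":-33,"gripper":85},
    {"wx":0,"wy":0,"wz":0,"dx":0,"dy":0,"dz":0,"gripper":85},
    {"wx":0,"wy":0,"wz":0,"dx":0,"dy":0,"dz":0,"gripper":72},
    {"wx":0,"wy":0,"wz":0,"dx":0,"dy":0,"dz":0,"gripper":62},
    {"wx":0,"wy":0,"wz":0,"dx":0,"dy":0,"dz":0,"gripper":45},
    {"wx":0,"wy":0,"wz":0,"dx":0,"dy":0,"dz":0,"gripper":45},
    {"wx":0,"wy":0,"wz":0,"dx":0,"dy":0,"dz":0,"gripper":45},
    {"wx":0,"wy":0,"wz":0,"dx":0,"dy":0,"dz":0,"gripper":45},
  ],
  force=40,
)

```text
time: 30.2
position: [0.3882, -0.1581, 0.0582]
ee_rot: [0.002, 0.139, 0.99, -0.0]
wrist_force: [-0.8, -0.1, 6.0]
grip_width: 0.0565
gripper_force: 41.6
```

Call:
move_arm(
  rows=[
    {"wx":0,"wy":0,"wz":0,"dx":0,"dy":0,"dz":6,"gripper":45},
    {"wx":0,"wy":0,"wz":0,"dx":0,"dy":0,"dz":20,"gripper":45},
    {"wx":0,"wy":0,"wz":0,"dx":0,"dy":0,"dz":35,"gripper":45},
    {"wx":0,"wy":0,"wz":0,"dx":0,"dy":0,"dz":40,"gripper":45},
    {"wx":0,"wy":0,"wz":0,"dx":0,"dy":0,"dz":35,"gripper":45},
    {"wx":0,"wy":0,"wz":0.026,"dx":3,"dy":26,"dz":0,"gripper":45},
    {"wx":0,"wy":0,"wz":0.03,"dx":5,"dy":40,"dz":0,"gripper":45},
    {"wx":0,"wy":0,"wz":0.03,"dx":5,"dy":40,"dz":0,"gripper":45},
    {"wx":0,"wy":0,"wz":0.03,"dx":5,"dy":40,"dz":0,"gripper":45},
    {"wx":0,"wy":0,"wz":0.03,"dx":5,"dy":40,"dz":0,"gripper":45},
    {"wx":0,"wy":0,"wz":0.03,"dx":5,"dy":40,"dz":0,"gripper":45},
    {"wx":0,"wy":0,"wz":0.03,"dx":5,"dy":40,"dz":0,"gripper":45},
    {"wx":0,"wy":0,"wz":0.03,"dx":5,"dy":40,"dz":0,"gripper":45},
    {"wx":0,"wy":0,"wz":0.03,"dx":5,"dy":40,"dz":0,"gripper":45},
    {"wx":0,"wy":0,"wz":0.03,"dx":5,"dy":40,"dz":0,"gripper":45},
    {"wx":0,"wy":0,"wz":0.03,"dx":5,"dy":40,"dz":0,"gripper":45},
    {"wx":0,"wy":0,"wz":0.03,"dx":5,"dy":40,"dz":0,"gripper":45},
    {"wx":0,"wy":0,"wz":0.02,"dx":1,"dy":20,"dz":0,"gripper":45},
    {"wx":0,"wy":0,"wz":0,"dx":0,"dy":0,"dz":0,"gripper":45},
    {"wx":0,"wy":0,"wz":0,"dx":0,"dy":0,"dz":0,"gripper":45},
  ],
)

```text
time: 32.7
position: [0.4453, 0.3266, 0.1921]
ee_rot: [-0.0, -0.048, 0.999, -0.001]
wrist_force: [0.3, -0.9, -3.3]
grip_width: 0.0576
gripper_force: 43.4
```

Call:
move_arm(
  rows=[
    {"wx":0,"wy":0,"wz":0,"dx":0.5,"dy":1,"dz":-30,"gripper":45},
    {"wx":0,"wy":0,"wz":0,"dx":0,"dy":0,"dz":-40,"gripper":45},
    {"wx":0,"wy":0,"wz":0,"dx":0,"dy":0,"dz":-30,"gripper":45},
    {"wx":0,"wy":0,"wz":0,"dx":0,"dy":0,"dz":-14,"gripper":45},
    {"wx":0,"wy":0,"wz":0,"dx":0,"dy":0,"dz":-6,"gripper":45},
    {"wx":0,"wy":0,"wz":0,"dx":0,"dy":0,"dz":-4,"gripper":45},
    {"wx":0,"wy":0,"wz":0,"dx":0,"dy":0,"dz":-2,"gripper":45},
    {"wx":0,"wy":0,"wz":0,"dx":0,"dy":0,"dz":0,"gripper":45},
    {"wx":0,"wy":0,"wz":0,"dx":0,"dy":0,"dz":0,"gripper":45},
  ],
)

```text
time: 33.83
position: [0.446, 0.3298, 0.0668]
ee_rot: [0.0, -0.049, 0.999, 0.0]
wrist_force: [0.1, 0.8, -1.9]
grip_width: 0.0573
gripper_force: 43.4
```

Call:
move_arm(
  rows=[
    {"wx":0,"wy":0,"wz":0,"dx":0,"dy":-1,"dz":-2,"gripper":45},
    {"wx":0,"wy":0,"wz":0,"dx":0,"dy":0,"dz":-1.5,"gripper":45},
    {"wx":0,"wy":0,"wz":0,"dx":0,"dy":0,"dz":-1,"gripper":45},
    {"wx":0,"wy":0,"wz":0,"dx":0,"dy":0,"dz":0,"gripper":45},
    {"wx":0,"wy":0,"wz":0,"dx":0,"dy":0,"dz":0,"gripper":45},
  ],
)

```text
time: 34.45
position: [0.4462, 0.3285, 0.0623]
ee_rot: [0.0, -0.049, 0.999, 0.0]
wrist_force: [-0.7, -0.5, 5.0]
grip_width: 0.0567
gripper_force: 44.0
```

Contact on the floor. Release and withdraw up, then aside for the final look.

Call:
move_arm(
  rows=[
    {"wx":0,"wy":0,"wz":0,"dx":0,"dy":0,"dz":0,"gripper":60},
    {"wx":0,"wy":0,"wz":0,"dx":0,"dy":0,"dz":0,"gripper":67},
    {"wx":0,"wy":0,"wz":0,"dx":0,"dy":0,"dz":0,"gripper":75},
    {"wx":0,"wy":0,"wz":0,"dx":0,"dy":0,"dz":0,"gripper":84},
    {"wx":0,"wy":0,"wz":0,"dx":0,"dy":0,"dz":0,"gripper":84},
    {"wx":0,"wy":0,"wz":0,"dx":0,"dy":0,"dz":15,"gripper":84},
    {"wx":0,"wy":0,"wz":0,"dx":0,"dy":0,"dz":45,"gripper":84},
    {"wx":0,"wy":0,"wz":0,"dx":0,"dy":0,"dz":55,"gripper":84},
    {"wx":0,"wy":0,"wz":0,"dx":0,"dy":0,"dz":60,"gripper":84},
    {"wx":0,"wy":0,"wz":0,"dx":-45,"dy":20,"dz":15,"gripper":84},
    {"wx":0,"wy":0,"wz":0,"dx":-45,"dy":40,"dz":0,"gripper":84},
    {"wx":0,"wy":0,"wz":0,"dx":-40,"dy":45,"dz":0,"gripper":84},
    {"wx":0,"wy":0,"wz":0,"dx":-35,"dy":45,"dz":0,"gripper":84},
    {"wx":0,"wy":0,"wz":0,"dx":-30,"dy":45,"dz":0,"gripper":84},
    {"wx":0,"wy":0,"wz":0,"dx":-30,"dy":45,"dz":0,"gripper":84},
    {"wx":0,"wy":0,"wz":0,"dx":0,"dy":0,"dz":0,"gripper":84},
    {"wx":0,"wy":0,"wz":0,"dx":0,"dy":0,"dz":0,"gripper":84},
  ],
)

```text
time: 36.58
position: [0.221, 0.5682, 0.2523]
ee_rot: [0.0, -0.049, 0.999, -0.0]
wrist_force: [0.4, -0.1, -0.0]
grip_width: 0.084
gripper_force: 0.0
```

```bash
python3 - <<'E'
from h import *
print(get_state()['position'],get_state()['wrist_force'])
a=snapshot('scene')[125:325,200:480];b=snapshot('top')[130:260,180:480]
o=np.zeros((600,800,3),np.uint8);o[:346]=cv2.resize(b,(800,346));o[346:,:355]=cv2.resize(a,(355,254));o[346:,360:715]=cv2.resize(a[10:110,0:140],(355,254))
cv2.imwrite('pics/fin.png',o[:,:,::-1])
E
```

```text
[0.22096793 0.56817959 0.25226816] [ 0.42919341 -0.10025203 -0.01289132]
```

View pics/fin.png

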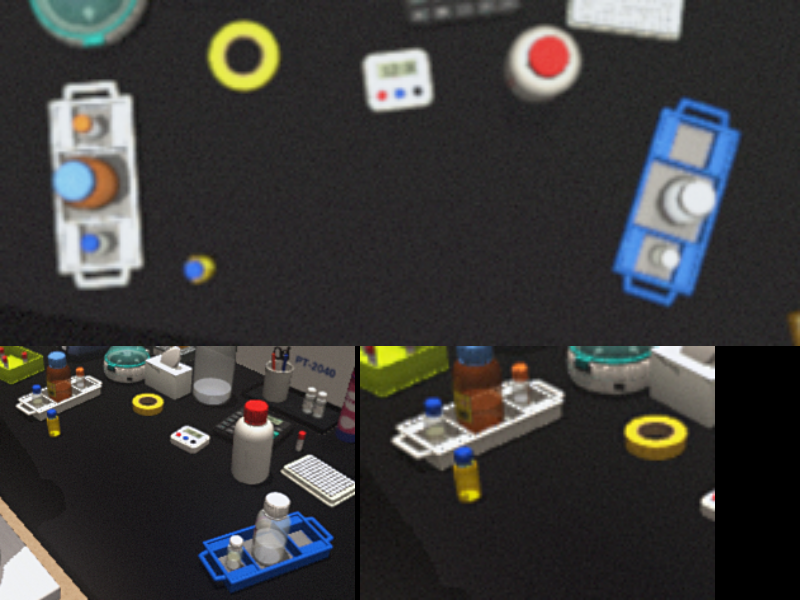

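All five parts stand upright in their bays: orange (82,124), amber (75,182), blue (92,243), purple-band bottle (697,197), white vial (669,258). Red bottle, timer and tape have not moved, and the arm is clear.

```bash
python3 -c "from cell import *; print(sign_off())"
```

```text
the job is handed in; nothing more can be done
None
```

Both kits are made up and handed in at about 37 s: all five items stand upright in their bays, and the red-capped bottle, timer and tape roll show no movement in the last camera pictures.

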